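# Press a cue ferrule home and tug-test it

### The job

Press the white ferrule straight along the clamped cue shaft until it is fully home against the shoulder, pushing no harder than 25 N. Then grip the ferrule and tug it straight outward, away from the shaft, with a steady 8 N for two seconds to prove that it is retained (never more than 12 N, which counts as ruining the joint), and let go, leaving it fully home. Do not disturb the trimmer, copper tube and file lying about.

Things in the scene. Friction and masses are not known exactly. Their poses are not given: they have to be found in the camera images.
- slide_base: Dark steel base plate (100 x 210 x 12 mm) fixed to the bench at a varying place and yaw, under a blue cam lock clamp that grips a level maple cue shaft. Origin on the bench top, z up. The shaft's axis lies at base x = 0, 85 mm up, along base y; +y points outward from clamp to ferrule. Clamp 60 mm wide, 132 mm high, ends at y = 45 mm; plate ends at y = 70 mm; the shaft's tail runs to y = -590 mm.
- carriage (a joint): Travel (m) along base +y of the sprung carriage that bears clamp and shaft: 0 unloaded, positive pulled outward, negative pressed inward, stops at 8 mm. It is the force gauge, with a red pointer: 1 mm per 6 N both ways (8 N tug = +1.33 mm). Single readings are too noisy to set the force by: read the force on the tool, or average many.
- shoulder (a point): Point on the shaft's axis at its shoulder face, where the 13 mm shaft steps down to the 9 mm tenon that carries the ferrule: 170 mm along base +y, 85 mm above the bench. Moves with the carriage; axes as the base's.
- ferrule: White cylinder, 16 mm diameter, 30 mm long, axis along base y; origin at its centre, axes as the base's. Slides only along the shaft; starts 6 to 10 mm short of the shoulder. Home: centre 15 mm outward of shoulder. Tight fit: slides at 14 N, either way; once against the shoulder the push force climbs above that. Can be gripped from above, fingers closing along base x; 60 mm clear each side.
- trimmer: Steel tip trimmer, a standing stepped cylinder 26 mm in diameter, 46 mm high, with a black band; loose, to be left alone. Origin under its centre.
- tube: Copper burnishing tube standing on end, 22 mm outside diameter, 50 mm high; loose, to be left alone. Origin under its centre.
- file: Bronze-coloured shaping file with dark wooden handle lying flat, 185 mm long along its own y, 24 mm wide, 14 mm high; loose, to be left alone. Origin underneath, 90 mm from the blade's end.

How it is judged (in metres and radians):
On the way, in this order (a step that is already met when the one before it is completed fails the run):
1. the ferrule is pressed home: its centre within 16 mm of the shoulder (gap under 1 mm) (y of ferrule in the frame of shoulder below 0.016 m), for 0.1 s.
2. the fingers tug the seated ferrule outward, with the gauge carriage between +0.92 and +1.75 mm (5.5 to 10.5 N), for 1.5 s without a break (value of joint carriage between 0.00092 and 0.00175 m and contact force between the fingers and ferrule above 1 N and y of ferrule in the frame of shoulder below 0.016 m), for 1.5 s.
At the end, for the whole second after the job is handed in: the ferrule is fully home (centre within 16 mm of the shoulder, gap under 1 mm), released and at rest, the carriage back at zero within 0.3 mm (y of ferrule in the frame of shoulder below 0.016 m and value of joint carriage between -0.0003 and 0.0003 m and linear speed of ferrule below 0.005 m/s); the robot touches nothing.
It fails at once if tugged with more than 12 N (carriage beyond +2.05 mm) (value of joint carriage above 0.00205 m).
It fails at once if pressed with more than about 26 N (carriage beyond -4.35 mm) (value of joint carriage below -0.00435 m).
It fails at once if the ferrule pulled further off its tenon (centre over 28 mm from the shoulder) (y of ferrule in the frame of shoulder above 0.028 m).
It fails at once if the trimmer, tube or file moved by more than 15 mm (distance of any of trimmer, tube, file from where it was at the start of the episode above 0.015 m).
It also fails if it takes over 72 s, if anything falls off the work surface, if the arm or the gripper's body presses on something with over 40 N, if the wrist force passes 120 N, or if a joint passes its speed limit or range.

### The arm

A 6-joint arm with a two-finger parallel gripper is mounted at the origin on the work surface. World frame = base frame: x ahead of the robot, y to its left, z up, the work surface at z = 0. Lengths are in m, angles in degrees, forces in N, time in s.
With the tool pointing down it reaches from about 0.4 to 0.825 m from the base axis. Payload 7 kg.
Tool frame: the origin (TCP) lies midway between the tips of the shut fingers; the grasp point (between the pads) lies 19 mm behind it; z points along the fingers, y is the line along which they close (so a half turn about z gives the same grasp; the last joint's range is limited). The gripper opens to 88 mm and grips with 3 to 60 N. Pads are 19 mm wide; open, the fingers measure 130 mm over their backs; the gripper's body (78 mm by 193 mm) begins 47 mm behind the grasp point.
Start: joints at [84.001, 20.546, 0.682, 0, -70.136, -16.507], TCP at [0.258, 0.624, 0.227] pointing down, gripper open.
Joint ranges: [-176.03, 176.03], [-82.01, 121.73], [-58.28, 71.71], [-173.87, 95.51], [-174.79, -0.11], [-173.66, 173.66]. Speed limits (degrees/s): [136.94, 136.94, 172.46, 180, 180, 180].

### API

Orientations are given as a 3x3 rotation matrix whose columns are the frame's x, y, z axes.
In Python, from rig import robot gives the robot as it stands. Calls block until the motion is done:
- robot.goto(position, orientation): joint-space move of the TCP to a pose.
- robot.servo_line(position, ori=None, speed=0.15): straight line of the TCP; ori=None keeps the orientation; speed is the mean speed in m/s.
- robot.movej(angles): joint-space move.
- robot.move_gripper(opening): opening from 0.0 (shut) to 1.0 (fully open); the grip force is fixed at half the most; returns when the fingers have stopped.
- robot.dwell(seconds).
- robot.ik(position, orientation): joint angles nearest the present ones, or None.
- robot.grab_frame(name): name is "side" or "top"; returns (picture, depth): 420x560x3 uint8, red, green, blue; 420x560 float32, m along the optical axis (not along the pixel's ray), 0 where there is no reading.
- robot.camera_info(name): a dict with "vfov" (degrees; the focal length in pixels is half the picture's height over the tangent of half this angle, whatever the lens; pixels are square), "cx", "cy" (the principal point, pixels), "view" (4x4, takes a point from world to camera coordinates). Camera axes: x right, y down, z forward; pixel columns grow to the right and rows downward; lengths in m; the calibration is good to about 2 mm. A picture is of the moment at which its call begins. camera_info takes no time and is no camera call.
A pose or a line that the arm cannot do raises robot.Unreachable and nothing moves.
- robot.job_done(): hands the job in; it is judged then, once.
Readings, each from a call of its own:
- robot.read_t(): time.
- robot.read_qpos(): joint angles.
- robot.read_qvel(): joint speeds.
- robot.read_effort(): joint torques, N m.
- robot.read_position(): TCP position.
- robot.read_tcp_rot(): TCP orientation.
- robot.read_force(): force on the tool from outside, world axes, zero at the start.
- robot.read_ft_torque(): the same for the moment, N m.
- robot.read_grip_width(): opening from 0.0 (shut) to 1.0 (fully open).
- robot.read_finger_force(): force on a finger pad.
Only numpy, scipy, OpenCV 4.12 (cv2) and the standard library are available. Lean on these libraries where they do the work, as an engineer would, in place of code of your own. Each camera call takes 0.05 s, during which the arm holds its last target. There are 200 camera calls.

## Working session

There is one attempt and no reset: what is moved stays moved. The work goes in short steps, each a Python script; the robot and the scene stay as the last script left them, time stands still between calls to the robot, and variables do not carry over. Pictures are saved under pics/ and viewed, at most 10 in all, crops included, and the job is handed in when it is done.

```bash
ls; mkdir -p pics; cat > h.py <<'E'
import numpy as np, cv2
from rig import robot
def world(name,u,v,z):
    c=robot.camera_info(name); f=210/np.tan(np.radians(c["vfov"])/2)
    p=np.array([(u-c["cx"])/f*z,(v-c["cy"])/f*z,z,1.0])
    return (np.linalg.inv(c["view"])@p)[:3]
E
python3 - <<'E'
from h import *
for n in("side","top"):
    im,d=robot.grab_frame(n); np.savez(f"pics/{n}0.npz",im=im,d=d)
    cv2.imwrite(f"pics/{n}0.png",im[:,:,::-1]); c=robot.camera_info(n); print(n,c["vfov"],c["cx"],c["cy"],np.linalg.inv(c["view"]).round(3))
E
```

```text
pics
side 54.74305609177001 276.5020763810726 203.17210916915928 [[ 0.996 -0.067  0.061  0.528]
 [-0.089 -0.652  0.753 -0.44 ]
 [-0.011 -0.756 -0.655  0.511]
 [ 0.     0.     0.     1.   ]]
top 44.31829133834815 284.48281228182304 216.10982341257784 [[-0.022 -0.997  0.079  0.494]
 [-0.999  0.025  0.029  0.028]
 [-0.031 -0.079 -0.996  0.957]
 [ 0.     0.     0.     1.   ]]
```

View pics/top0.png

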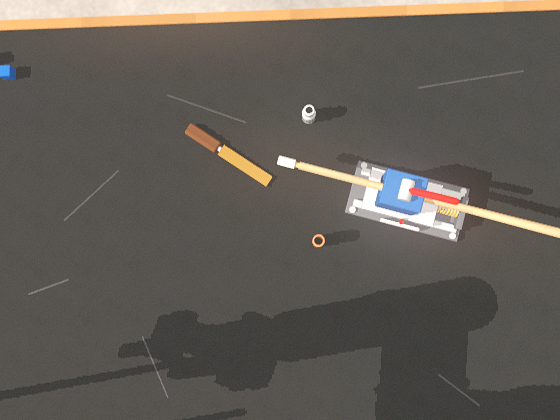

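View pics/side0.png

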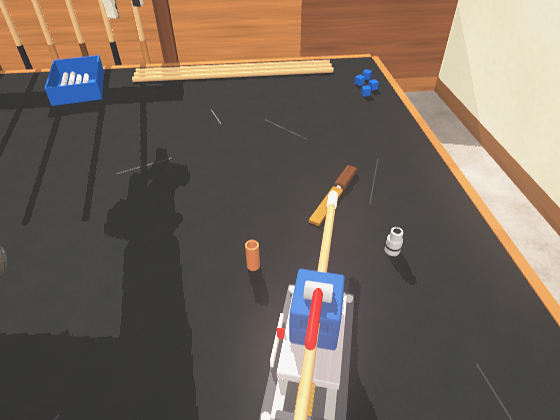

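Top view: ferrule at about (287,162), shaft running to (380,185), clamp at (402,192), tube (318,241), trimmer (308,114), file (230,155). Side view: ferrule at about (333,199), tube (252,255).

```bash
python3 - <<'E'
from h import *
for n,(u0,u1,v0,v1) in {"top":(265,385,145,195),"side":(310,350,180,275)}.items():
    z=np.load(f"pics/{n}0.npz"); im,d=z["im"],z["d"]
    P=[];W=[]
    for v in range(v0,v1):
        for u in range(u0,u1):
            if d[v,u]>0:
                p=world(n,u,v,d[v,u])
                if .07<p[2]<.105: P.append(p); W.append(im[v,u].astype(int))
    P=np.array(P);W=np.array(W)
    white=(W.min(1)>140)&(W.max(1)-W.min(1)<40)
    wood=(W[:,0]-W[:,2]>50)&(W[:,0]>120)
    for nm,m in(("white",white),("wood",wood)):
        q=P[m]; 
        if len(q)<5: print(n,nm,len(q));continue
        l=cv2.fitLine(q[:,:2].astype(np.float32),cv2.DIST_HUBER,0,.01,.01).ravel()
        t=(q[:,:2]-l[2:])@l[:2]
        print(n,nm,len(q),"line",l.round(4),"ang",np.degrees(np.arctan2(l[1],l[0])).round(2),"ends",(l[2:]+t.min()*l[:2]).round(4),(l[2:]+t.max()*l[:2]).round(4),"z95",np.percentile(q[:,2],95).round(4))
z=np.load("pics/top0.npz")["im"][140:215,260:400,::-1]
z2=np.load("pics/side0.npz")["im"][170:245,290:430,::-1]
cv2.imwrite("pics/crop0.png",cv2.resize(np.vstack([z]),None,fx=5.7,fy=5.7,interpolation=cv2.INTER_CUBIC))
E
```

```text
Traceback (most recent call last):
  File "h.py", line 4, in world
    c=robot.camera_info(name); f=210/np.tan(np.radians(c["vfov"])/2)
ValueError: time passes only in moves, steps and waits
```

```bash
cat > h.py <<'E'
import numpy as np, cv2, functools
from rig import robot
@functools.lru_cache
def cam(name):
    c=robot.camera_info(name); return 210/np.tan(np.radians(c["vfov"])/2),c["cx"],c["cy"],np.linalg.inv(c["view"])
def world(name,u,v,z):
    f,cx,cy,T=cam(name)
    return (T@np.array([(u-cx)/f*z,(v-cy)/f*z,z,1.0]))[:3]
def lines(n,box,im,d):
    u0,u1,v0,v1=box; P=[];W=[]
    for v in range(v0,v1):
        for u in range(u0,u1):
            if d[v,u]>0:
                p=world(n,u,v,d[v,u])
                if .07<p[2]<.105: P.append(p); W.append(im[v,u].astype(int))
    P=np.array(P);W=np.array(W)
    white=(W.min(1)>140)&(W.max(1)-W.min(1)<40)
    wood=(W[:,0]-W[:,2]>50)&(W[:,0]>120)
    for nm,m in(("white",white),("wood",wood)):
        q=P[m]
        if len(q)<5: print(n,nm,len(q));continue
        l=cv2.fitLine(q[:,:2].astype(np.float32),cv2.DIST_HUBER,0,.01,.01).ravel()
        t=(q[:,:2]-l[2:])@l[:2]
        print(n,nm,len(q),"line",l.round(4),"ang",np.degrees(np.arctan2(l[1],l[0])).round(2),"ends",(l[2:]+t.min()*l[:2]).round(4),(l[2:]+t.max()*l[:2]).round(4),"z95",np.percentile(q[:,2],95).round(4))
E
python3 - <<'E'
from h import *
for n,b in {"top":(265,385,145,195),"side":(310,350,180,275)}.items():
    z=np.load(f"pics/{n}0.npz"); lines(n,b,z["im"],z["d"])
z=np.load("pics/top0.npz")["im"][140:215,260:400,::-1]
cv2.imwrite("pics/crop0.png",cv2.resize(z,None,fx=5.7,fy=5.7,interpolation=cv2.INTER_CUBIC))
for n,u,v in(("top",318,241),("top",308,114),("top",270,182),("top",187,129),("side",252,243),("side",396,232)):
    print(n,u,v,world(n,u,v,float(np.load(f"pics/{n}0.npz")["d"][v,u])).round(3))
E
```

```text
top white 174 line [0.3119 0.9501 0.6513 0.038 ] ang 71.82 ends [ 0.6028 -0.1096] [0.6595 0.0633] z95 0.0952
top wood 655 line [ 0.2766  0.961   0.6296 -0.0385] ang 73.94 ends [ 0.6083 -0.1124] [0.6507 0.0347] z95 0.0937
side white 133 line [0.2678 0.9635 0.6527 0.0327] ang 74.46 ends [ 0.6161 -0.0989] [0.6612 0.0631] z95 0.0924
side wood 596 line [ 0.2816  0.9595  0.6317 -0.0387] ang 73.64 ends [ 0.6139 -0.099 ] [0.6535 0.0358] z95 0.0911
top 318 241 [ 0.522 -0.005 -0.002]
top 308 114 [0.75  0.008 0.045]
top 270 182 [0.635 0.082 0.001]
top 187 129 [0.737 0.234 0.015]
side 252 243 [0.524 0.005 0.044]
side 396 232 [0.756 0.005 0.045]
```

View pics/crop0.png

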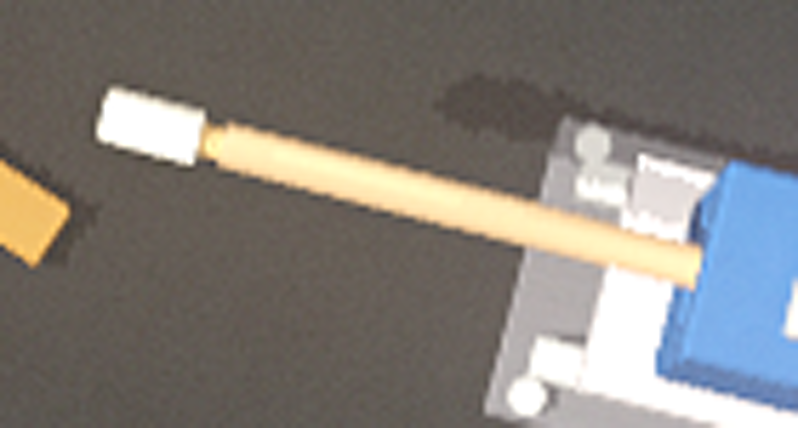

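Crop: white ferrule from about (100,115) to (200,135) in the crop, with the tenon showing to about (215,140). This leaves a gap of several mm. The shaft axis is at ~73.8°, with the ferrule centre near (0.656, 0.049). Next I move above it.

```bash
cat >> h.py <<'E'
A=np.radians(73.8); U=np.array([np.cos(A),np.sin(A),0]); X=np.array([U[1],-U[0],0])  # base y, base x
C=np.array([.656,.049,.066])  # TCP for the grasp
def R(s): y=s*X; z=np.array([0,0,-1.]); return np.column_stack([np.cross(y,z),y,z])
def force(n=20):
    F=[]
    for _ in range(n): F.append(robot.read_force()); robot.dwell(.005)
    F=np.array(F); return F.mean(0),F.std(0)
def comps(f): return np.array([f@U,f@X,f[2]]).round(2)
E
python3 - <<'E'
from h import *
q=np.array(robot.read_qpos()); s=min((1,-1),key=lambda s:(lambda j:9e9 if j is None else np.abs(np.array(j)-q).max())(robot.ik(C+[0,0,.1],R(s))))
print("s",s,robot.read_t()); robot.goto(C+[0,0,.1],R(s)); robot.move_gripper(.6)
print(robot.read_t(),robot.read_grip_width(),force())
robot.servo_line(C,speed=.1)
f,sd=force(); print(robot.read_t(),robot.read_position(),comps(f),sd)
im,d=robot.grab_frame("side"); cv2.imwrite("pics/side1.png",cv2.resize(im[140:260,250:410,::-1],None,fx=5,fy=5,interpolation=cv2.INTER_CUBIC))
im,d=robot.grab_frame("top"); cv2.imwrite("pics/top1.png",im[:,:,::-1])
E
```

```text
s -1 0.1
3.3833 0.6007686130385296 (array([-0.07486718, -0.0704311 ,  0.26366454]), array([0.36799676, 0.4600668 , 0.52976637]))
4.8667 [0.65638233 0.04913951 0.06675538] [-0.17 -0.04 -0.04] [0.42245262 0.359349   0.43325155]
```

View pics/side1.png

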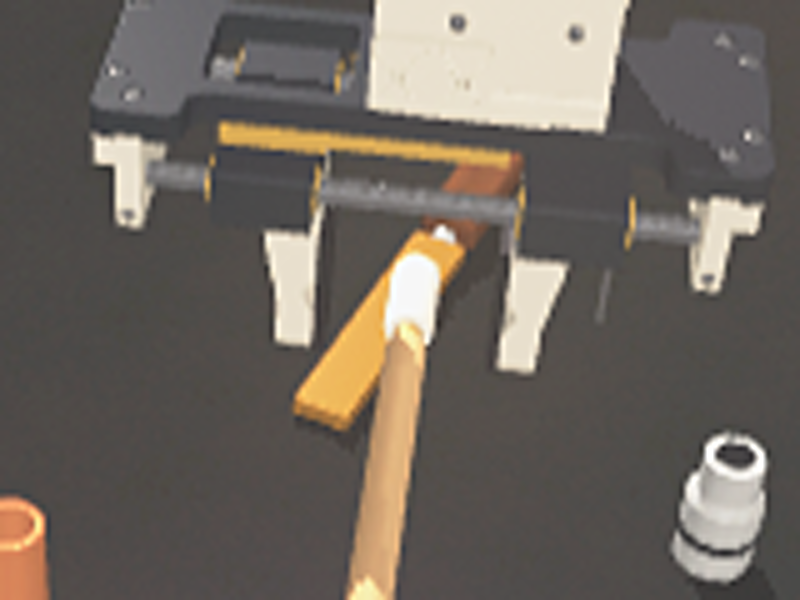

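The ferrule (412,295 in the crop) sits midway between the fingers (inner edges ~313 and ~505), so I close and check the side load.

```bash
python3 - <<'E'
from h import *
robot.move_gripper(0)
print(robot.read_t(),robot.read_grip_width(),robot.read_finger_force(),comps(force(30)[0]),robot.read_position())
E
```

```text
5.6667 0.17277831095024493 30.001654028892517 [-0.76  5.53 -3.05] [0.65731263 0.04878087 0.06609251]
```

```bash
python3 - <<'E'
from h import *
T=C+X*.0009; robot.servo_line(T,speed=.01)
print(comps(force(20)[0]))
p0=np.array(robot.read_position())
for i in range(60):
    T=T-U*.0005; robot.servo_line(T,speed=.01)
    f=comps(force(10)[0]); 
    print(i,f,((np.array(robot.read_position())-p0)@U*1e3).round(2),robot.read_t(),flush=True)
    if f[0]>19 or abs(f[1])>12: break
np.save("T.npy",T); print(robot.read_finger_force())
E
```

```text
[-0.47  3.59 -1.74]
0 [ 0.97  5.19 -3.09] -0.24 6.6667
1 [ 2.19  4.96 -2.92] -0.43 7.0
2 [ 3.48  4.44 -3.11] -0.61 7.3333
3 [ 4.23  4.27 -3.55] -0.79 7.6667
4 [ 5.55  4.   -3.33] -0.99 8.0
5 [ 6.89  3.62 -3.64] -1.2 8.3333
6 [ 7.64  3.23 -3.82] -1.38 8.6667
7 [ 8.77  3.01 -4.05] -1.63 9.0
8 [10.05  2.96 -4.34] -1.8 9.3333
9 [11.16  2.32 -4.45] -1.98 9.6667
10 [12.28  2.22 -4.21] -2.2 10.0
11 [13.06  2.18 -4.81] -2.41 10.3333
12 [13.71  1.48 -4.81] -2.76 10.6667
13 [13.72  1.36 -4.74] -3.27 11.0
14 [13.76  1.68 -4.56] -3.75 11.3333
15 [14.14  1.6  -4.66] -4.25 11.6667
16 [14.17  1.6  -4.7 ] -4.76 12.0
17 [13.95  1.72 -4.4 ] -5.27 12.3333
18 [13.75  1.2  -4.68] -5.79 12.6667
19 [13.56  1.6  -4.89] -6.24 13.0
20 [13.75  1.93 -4.54] -6.76 13.3333
21 [13.95  1.68 -4.17] -7.28 13.6667
22 [13.92  1.39 -4.5 ] -7.78 14.0
23 [13.99  1.49 -4.34] -8.28 14.3333
24 [13.85  1.53 -4.45] -8.77 14.6667
25 [14.13  1.21 -4.77] -9.26 15.0
26 [15.13  1.13 -4.74] -9.45 15.3333
27 [15.89  0.76 -4.77] -9.68 15.6667
28 [17.35  0.33 -4.77] -9.9 16.0
29 [18.6  0.4 -4.8] -10.08 16.3333
30 [19.42  0.22 -5.27] -10.3 16.6667
30.00371754169464
```

```bash
python3 - <<'E'
from h import *
im,d=robot.grab_frame("side"); cv2.imwrite("pics/side2.png",cv2.resize(im[140:260,250:410,::-1],None,fx=5,fy=5,interpolation=cv2.INTER_CUBIC))
E
```

```text
(no output)
```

View pics/side2.png

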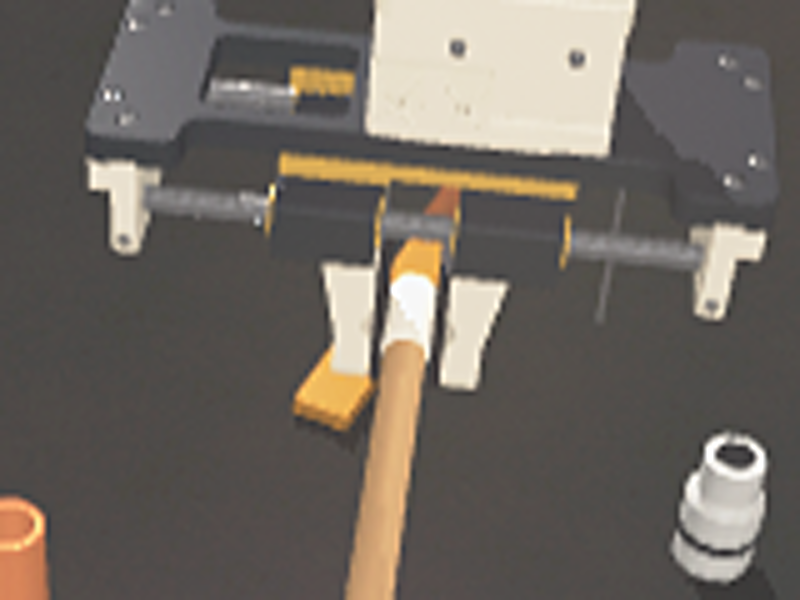

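The ferrule's inner end (405,345) meets the shaft shoulder with no tenon showing, so it is home. Next I reverse gently into the 8 N tug.

```bash
python3 - <<'E'
from h import *
T=np.load("T.npy"); p0=np.array(robot.read_position())
T=T+U*.0085; robot.servo_line(T,speed=.006)
f=force(30)[0]@U; print("unloaded",f,robot.read_t())
for i in range(25):
    if f<-7.7: break
    T=T+U*min(.0005,max(.0001,(8+f)/2.3e3)); robot.servo_line(T,speed=.006)
    f=force(20)[0]@U
    print(round(f,2),((np.array(robot.read_position())-p0)@U*1e3).round(2),robot.read_t())
t=robot.read_t(); np.save("T.npy",T)
while robot.read_t()-t<2.2:
    f=force(40)[0]@U; print("hold",round(f,2),robot.read_t())
    if f<-9.3: break
E
```

```text
unloaded 0.2668757993244331 18.5333
-0.76 3.55 18.95
-1.94 3.76 19.3667
-3.13 3.97 19.7833
-4.28 4.17 20.2
-5.36 4.36 20.6167
-6.55 4.55 21.0333
-7.65 4.73 21.45
-7.96 4.8 21.8667
hold -7.94 22.2
hold -7.81 22.5333
hold -7.98 22.8667
hold -7.85 23.2
hold -8.01 23.5333
hold -7.94 23.8667
hold -7.89 24.2
```

```bash
python3 - <<'E'
from h import *
T=np.load("T.npy")-U*.0035; robot.servo_line(T,speed=.006); print(comps(force(20)[0]))
robot.move_gripper(.6); print(comps(force(20)[0]),robot.read_grip_width())
robot.servo_line(T+[0,0,.14],speed=.08); robot.dwell(.5)
print(robot.read_t(),comps(force(20)[0]))
im,d=robot.grab_frame("side"); cv2.imwrite("pics/side3.png",cv2.resize(im[160:300,240:420,::-1],None,fx=4.2,fy=4.2,interpolation=cv2.INTER_CUBIC))
E
```

```text
[ 0.    5.47 -2.93]
[ 0.05 -0.04  0.03] 0.5997432639845987
28.4917 [-0.13 -0.04 -0.03]
```

View pics/side3.png

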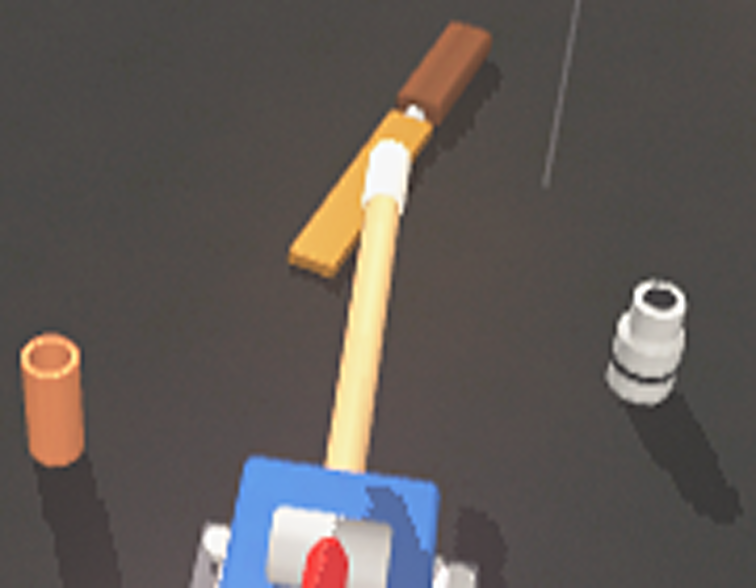

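The ferrule (387,178) sits against the shaft at (382,203) with no gap, and the tube, trimmer and file are where they were. I hand the job in.

```bash
python3 -c "
from rig import robot
print(robot.job_done())"
```

```text
the job is handed in; nothing more can be done
None
```

The job is handed in, though no verdict came back: the ferrule was pressed home at about 19 N, held in a steady tug of about 7.9 N for over 2 s, and released still fully home, with the trimmer, tube and file left alone.

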